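# Check in the racked vials at the colour-key console

## Task

Check in the three sample vials that stand in the blue rack to the left of the console (not the full rack far back behind it): on the console, press the key with the colour of each vial's cap, one after the other in the order in which the vials stand in the rack from left to right as seen from the robot, each key fully down before the next (the keys stay down). Do not press the key of the fourth vial, which stands alone on the round black coaster. Only the keys are to be pressed: leave the vials, the rack and the other things on the desk where they are, and finish clear of everything.

Things in the scene. Friction and masses are not known exactly. Their poses are not given: they have to be found in the camera images.
- console: check-in console: dark box fixed to the desk, 110 mm (its x) by 250 mm (its y), top deck 38 mm above the desk, with a dark blank display strip along its far edge and one row of four square coloured keys in front of that, 60 mm apart along its y, on a line 14 mm nearer the robot (-x) than its middle. Which colour is where in the row changes. Origin: centre of its underside; x points away from the robot, y to the left along the key row; it may be turned up to 0.3 rad
- key_red_top (a point): centre of the top face of the red key (34 x 34 mm, flat, standing 18 mm above the deck = 56 mm above the desk when up; 48 mm when fully down); moves down with the key. A low black frame 48 mm square and 5 mm high surrounds each key
- key_red (a joint): how far the red key is pressed, m: 0 = up, 0.008 = fully down at a hard stop. It slides straight down against about 3 N of friction and stays where it is left (it does not spring back)
- key_white_top (a point): centre of the top face of the white key (34 x 34 mm, flat, standing 18 mm above the deck = 56 mm above the desk when up; 48 mm when fully down); moves down with the key. A low black frame 48 mm square and 5 mm high surrounds each key
- key_white (a joint): how far the white key is pressed, m: 0 = up, 0.008 = fully down at a hard stop. It slides straight down against about 3 N of friction and stays where it is left (it does not spring back)
- key_blue_top (a point): centre of the top face of the blue key (34 x 34 mm, flat, standing 18 mm above the deck = 56 mm above the desk when up; 48 mm when fully down); moves down with the key. A low black frame 48 mm square and 5 mm high surrounds each key
- key_blue (a joint): how far the blue key is pressed, m: 0 = up, 0.008 = fully down at a hard stop. It slides straight down against about 3 N of friction and stays where it is left (it does not spring back)
- key_yellow_top (a point): centre of the top face of the yellow key (34 x 34 mm, flat, standing 18 mm above the deck = 56 mm above the desk when up; 48 mm when fully down); moves down with the key. A low black frame 48 mm square and 5 mm high surrounds each key
- key_yellow (a joint): how far the yellow key is pressed, m: 0 = up, 0.008 = fully down at a hard stop. It slides straight down against about 3 N of friction and stays where it is left (it does not spring back)
- vial_rack: blue rack left of the console (not the full one far back, x 0.9 m), loose, 44 (x) by 130 (y) by 38 mm high, four holes along its y at +43, +14.5, -14.5 and -43 mm, floor 4 mm; the hole at -14.5 is empty, each other holds a vial. Origin: centre of its underside; its y points left seen from the robot, so the left-most vial has the largest y in its frame; turned up to 0.3 rad
- vial_red: clear sample vial with a red screw cap, 19 mm across and 58 mm high, loose, upright, origin: centre of its foot. Three of the four vials stand in the rack, the fourth one alone on the black coaster; which is where changes
- vial_white: clear sample vial with a white screw cap, 19 mm across and 58 mm high, loose, upright, origin: centre of its foot. Three of the four vials stand in the rack, the fourth one alone on the black coaster; which is where changes
- vial_blue: clear sample vial with a blue screw cap, 19 mm across and 58 mm high, loose, upright, origin: centre of its foot. Three of the four vials stand in the rack, the fourth one alone on the black coaster; which is where changes
- vial_yellow: clear sample vial with a yellow screw cap, 19 mm across and 58 mm high, loose, upright, origin: centre of its foot. Three of the four vials stand in the rack, the fourth one alone on the black coaster; which is where changes
- coaster: flat round black rubber coaster, 80 mm across and 4 mm thick, fixed on the desk beyond the console; one vial stands on it. Origin: centre of its underside
- immersion_oil: small brown bottle with a black cap, 25 mm across, 56 mm high, loose, stands on the desk behind; a bystander. Origin: centre of its foot
- loupe: small folding loupe, 26 x 54 x 15 mm, loose on the desk to the right of the console; a bystander. Origin: centre of its underside
Mind the look-alikes: they are no part of the job. What is shaped like the vial_rack but pink or turquoise is not meant.

How it is judged:
By the outcome, as a careful person would: the job done as asked, in the order asked, and still so for the second after the job is handed in, with the robot touching nothing.
It also fails if it takes over 40 s, if anything falls off the work surface, if the arm or the gripper's body presses on something with over 40 N, if the wrist force passes 120 N, or if a joint passes its speed limit or range.

## Robot

A 7-joint arm with a two-finger parallel gripper is mounted at the origin on a cart in front of the work surface, level with it; the furniture and walls round the work are solid. World frame = base frame: x ahead of the robot, y to its left, z up, the work surface at z = 0. Lengths are in m, angles in rad, forces in N, time in s.
With the tool pointing down it reaches from about 0.425 to 0.925 m from the base axis. Payload 6.8 kg.
Tool frame: the origin (TCP) lies between the finger pads; the fingertips stand r.tcp_to_tips ahead of it and the grasp point (between the pads) lies 3 mm ahead of it (r.tcp_to_tips is the distance from the TCP to the fingertips, in m); z points along the fingers, y is the line along which they close (so a half turn about z gives the same grasp; the last joint's range is limited). The gripper opens to 85 mm and grips with 20 to 120 N. Pads are 22 mm wide; open, the fingers measure 114 mm over their backs; the gripper's body (76 mm by 85 mm) begins 54 mm behind the grasp point. The pads swing forward as they close: fully open they stand 13 mm farther back than shut.
Start: joints at [-1.389, 0.477, 0.022, 1.555, -0.011, 1.109, -0.083], TCP at [0.193, 0.647, 0.253] pointing down, gripper open.
Joint ranges: [-2.96, 2.96], [-0.34, 2.1], [-1.41, 1.46], [0.24, 2.44], [-1.37, 4.51], [0.17, 1.92], [-2.96, 2.96]. Speed limits (rad/s): [2.39, 2.39, 3.14, 3.14, 3.14, 3.14, 3.14].

## Interface

Orientations are given as a rotation vector (axis times angle).
In Python, from bench import r gives the robot as it stands. The module is installed in compiled form; this text tells all that it offers.
- The arm moves only by the tool step_arm, never from a script. Its argument "moves" is a list of rows, each an object of numbers: "rx", "ry", "rz": the turn, a rotation vector about the tool's x, y, z in degrees; "dx", "dy", "dz": the shift along the tool's x, y, z in mm; "gripper": the opening, from -1 (shut) to 1 (fully open). In form: [{"rx": .., "ry": .., "rz": .., "dx": .., "dy": .., "dz": .., "gripper": ..}, ...]. A call has 1 to 20 rows; each row shifts and turns the commanded pose from where the row before left it, along the tool's axes as they then stand; what a row does not reach is not made up. A row lasts 1/8 s, in which the tool goes at most 62.5 mm and 10.7 degrees, less where a joint would pass 70% of its speed; a pose out of reach is approached as far as the arm can. A call is refused whole if a number of a shift passes 62.5 or a number of a turn 10.7, either way. A call with a gripper value outside its range is refused whole. The fingers move at their own pace and stop on an object; "grip_force" is the grip in N (left out, the last holds). Time passes only in rows, so rows that do not move let the fingers close. It gives the time, the measured TCP pose, the force, the opening and the grip force at its end, in the units of the state.
- r.get_obs(): the state, without advancing time (a new reading comes with each control period).
- r.grab_frame(name): name is "side" or "top"; returns the picture (420x560x3 uint8, blue, green, red); there is no depth.
- r.camera_info(name): a dict with "mtx" (3x3 intrinsics, pixels), "rvec" (rotation vector, rad) and "tvec" (3), from world to camera coordinates, as OpenCV has them. Camera axes: x right, y down, z forward; pixel columns grow to the right and rows downward; lengths in m; the calibration is good to about 2 mm. A picture is of the moment at which its call begins. camera_info takes no time and is no camera call.
- r.hand_in(): hands the job in; it is judged then, once.
The state is a dict: "clock": time; "joints": joint angles; "qvel": joint speeds; "tau": joint torques, N m; "tcp_pos": TCP position; "orientation": TCP orientation; "contact_force": force on the tool from outside, world axes, zero at the start; "moment": the same for the moment, N m; "grip_width": finger opening in m; "gripper_force": force on a finger pad.
Only numpy, scipy, OpenCV 4.12 (cv2) and the standard library are available. Lean on these libraries where they do the work, as an engineer would, in place of code of your own. Each camera call takes 0.05 s, during which the arm holds its last target. There are 200 camera calls.

## Working session

There is one attempt and no reset: what is moved stays moved. The work goes in short steps, Python scripts to look and compute and a tool call to move; the robot and the scene stay as the last step left them, time stands still between calls to the robot, and variables do not carry over. Pictures are saved under pics/ and viewed, at most 10 in all, crops included, and the job is handed in when it is done.

Besides the shell and the picture viewer there is one more tool, called after "Request:" as name(argument=value, ...), one argument or row to a line, values as JSON. step_arm: Moves the arm, as the interface text tells. Its arguments: {"type":"object","properties":{"moves":{"type":"array","items":{"type":"object","properties":{"rx":{"type":"number"},"ry":{"type":"number"},"rz":{"type":"number"},"dx":{"type":"number"},"dy":{"type":"number"},"dz":{"type":"number"},"gripper":{"type":"number"}}}},"grip_force":{"type":"number"}},"required":["moves"]}

```bash
mkdir -p pics
python3 - <<'E'
from bench import r
import cv2
for n in("top","side"):
    cv2.imwrite(f"pics/{n}0.png",r.grab_frame(n)); print(n,r.camera_info(n))
print(r.get_obs(), r.tcp_to_tips)
E
```

```text
top {'mtx': array([[425.37032706,   0.        , 283.11584918],
       [  0.        , 425.37032706, 209.14052804],
       [  0.        ,   0.        ,   1.        ]]), 'rvec': array([ 2.10221861, -2.12308968,  0.18505882]), 'tvec': array([0.04798653, 0.57335182, 1.29201652])}
side {'mtx': array([[498.87597542,   0.        , 271.83436642],
       [  0.        , 498.87597542, 215.88006428],
       [  0.        ,   0.        ,   1.        ]]), 'rvec': array([ 2.08869721, -0.547135  ,  0.32635054]), 'tvec': array([-0.4760606 ,  0.19986513,  1.0850546 ])}
{'clock': 0.1, 'joints': array([-1.38909031,  0.47773409,  0.02234892,  1.55633975, -0.01154638,
        1.10930167, -0.08311784]), 'qvel': array([ 0.00175722, -0.00291238, -0.00018955, -0.00263749, -0.00186592,
        0.00072343,  0.00114949]), 'tau': array([ 4.35633003e-03, -5.97751057e+01,  1.61392886e+00, -2.81950736e+01,
        1.28749071e-02,  4.97240777e-03, -1.30745335e-05]), 'tcp_pos': array([0.19275027, 0.64637846, 0.25241727]), 'orientation': array([-4.53649177e-01, -3.10850631e+00,  2.58847388e-03]), 'contact_force': array([ 0.70331259, -0.24125365, -0.34343019]), 'moment': array([0.00953955, 0.02678869, 0.0244118 ]), 'gripper_force': 0.0, 'grip_width': 0.0855969688912698} 0.022
```

View pics/top0.png

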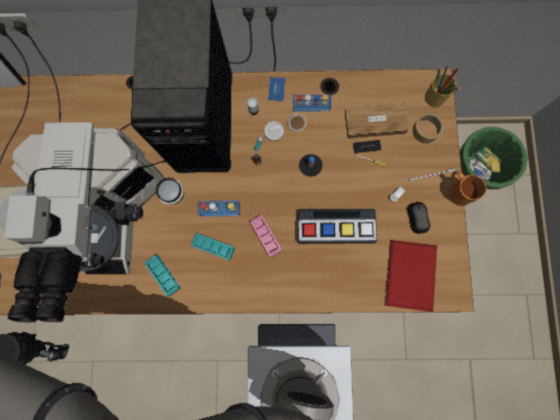

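View pics/side0.png

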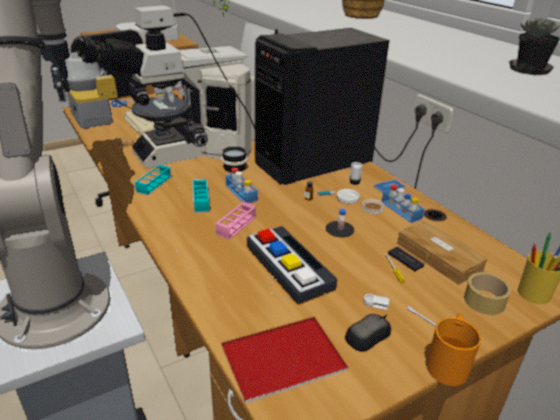

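Top view: the blue rack left of the console is at (219,209). The other blue rack, at (312,102), is the full one far back. The pink and turquoise ones are at (265,235), (212,247) and (162,275). The coaster vial, at (311,162), looks blue. The keys are at about (309,230), (328,230), (347,230) and (367,230). I'll enlarge to confirm.

Run:
```python
import cv2,numpy as np
t=cv2.imread("pics/top0.png"); s=cv2.imread("pics/side0.png")
f=lambda im,x,y,w,h,k:cv2.resize(im[y:y+h,x:x+w],(w*k,h*k),interpolation=cv2.INTER_CUBIC)
a=f(t,190,145,200,105,4)
b=np.hstack([f(s,215,160,57,45,7),f(s,315,200,57,45,7)])
b=b[:,:800]; b=cv2.copyMakeBorder(b,0,0,0,800-b.shape[1],0)
cv2.imwrite("pics/crop.png",np.vstack([a,b])[:600])
cv2.imwrite("pics/crop.png",cv2.resize(np.vstack([a,b]),None,fx=.8,fy=.8))
```

```text
(no output)
```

View pics/crop.png

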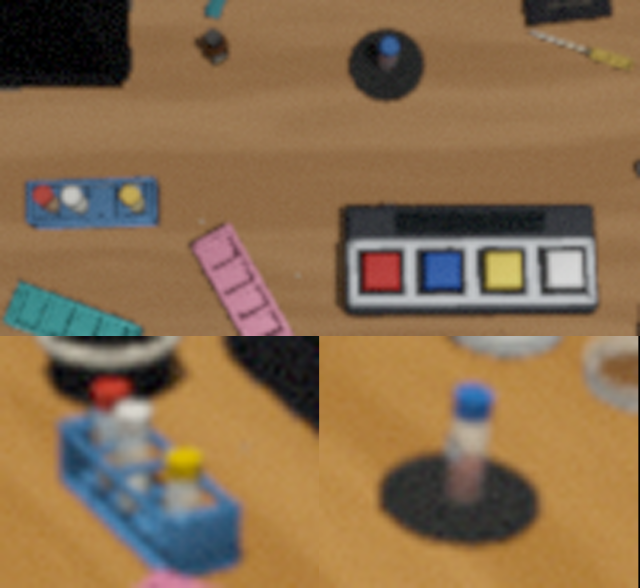

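Rack from left to right is red, white, yellow. The far rack holds more vials, and the blue vial is on the coaster, so the blue key stays up.

```bash
cat > h.py <<'E'
from bench import r
import cv2,numpy as np
from scipy.spatial.transform import Rotation as R
def ray(n,p,z):
    c=r.camera_info(n);M=cv2.Rodrigues(c["rvec"])[0];C=-M.T@c["tvec"]
    d=M.T@np.linalg.solve(c["mtx"],[*p,1]);return C+d*(z-C[2])/d[2]
E
python3 - <<'E'
from h import *
P=[ray("top",p,.056) for p in [(309.1,229.7),(328.4,229.4),(347.2,229.4),(366.6,229.1)]]
for p,q in zip(P,[(265,236),(279,248),(291,262),(305,278)]): print(p.round(4), ray("side",q,.056).round(4))
print(np.linalg.norm(np.diff(P,axis=0),axis=1), np.linalg.norm(P,axis=1))
o=r.get_obs();print(R.from_rotvec(o["orientation"]).as_matrix().round(4))
E
```

```text
[ 0.5071 -0.0386  0.056 ] [ 0.4994 -0.0513  0.056 ]
[ 0.5074 -0.099   0.056 ] [ 0.5044 -0.1107  0.056 ]
[ 0.5068 -0.1577  0.056 ] [ 0.501  -0.1704  0.056 ]
[ 0.5071 -0.2183  0.056 ] [ 0.498  -0.2337  0.056 ]
[0.06040981 0.05873219 0.06054671] [0.51167555 0.5200268  0.53372748 0.55491529]
[[-9.583e-01  2.858e-01 -4.000e-04]
 [ 2.858e-01  9.583e-01 -1.600e-03]
 [-1.000e-04 -1.700e-03 -1.000e+00]]
```

Spacing is right, but the rough side-view readings differ by 12 mm. I'll take the key centroids by colour in both views.

Run:
```python
from h import *
s=cv2.imread("pics/side0.png");t=cv2.imread("pics/top0.png")
for n,im,(x0,y0,x1,y1) in(("top",t,(295,212,380,245)),("side",s,(245,225,325,295))):
    c=im[y0:y1,x0:x1];h=cv2.cvtColor(c,cv2.COLOR_BGR2HSV)
    for col,lo,hi in(("red",(0,120,60),(8,255,255)),("blue",(105,120,50),(125,255,255)),("yel",(22,100,120),(34,255,255))):
        m=cv2.inRange(h,lo,hi);k,l,st,ce=cv2.connectedComponentsWithStats(m);i=1+st[1:,4].argmax()
        p=ce[i]+(x0,y0);print(n,col,st[i],p.round(1),ray(n,p,.056).round(4))
im=cv2.resize(s[220:305,235:340],None,fx=7,fy=7,interpolation=cv2.INTER_CUBIC);cv2.imwrite("pics/sc.png",im)
```

```text
top red [  8  12  12  12 135] [308.7 229.5] [ 0.5079 -0.0373  0.056 ]
top blue [ 27  12  12  12 144] [327.5 229.5] [ 0.5071 -0.0962  0.056 ]
top yel [ 47  11  11  12 122] [347. 229.] [ 0.5082 -0.1572  0.056 ]
side red [ 11   4  20  14 174] [265.7 235.4] [ 0.502  -0.0499  0.056 ]
side blue [ 23  15  21  16 217] [277.5 247.9] [ 0.5014 -0.1086  0.056 ]
side yel [ 36  28  21  17 226] [290.8 260.8] [ 0.5029 -0.1663  0.056 ]
```

View pics/sc.png

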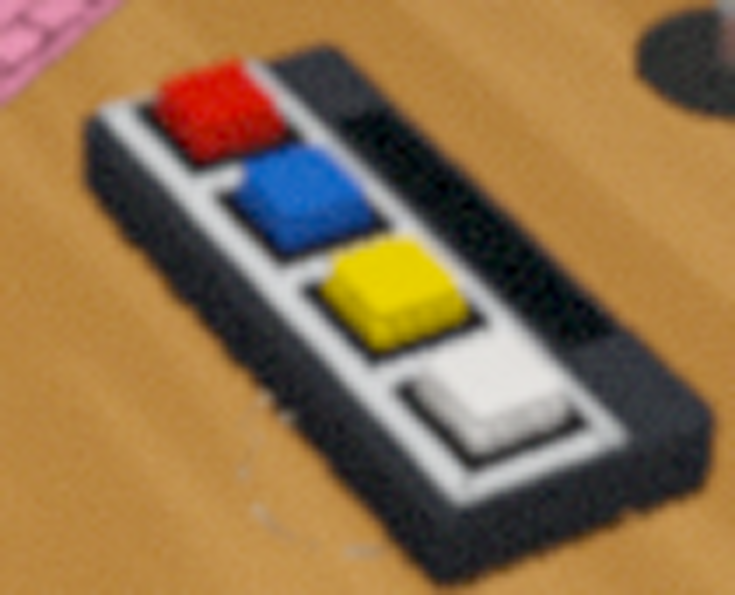

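The side centroids include the keys' front faces, so I trust the top view. Next: the shifts in tool axes, and where the path runs relative to the microscope.

Run:
```python
from h import *
o=r.get_obs();M=R.from_rotvec(o["orientation"]).as_matrix()
a=o["tcp_pos"]
for q in [(.3,.4,.25),(.42,.2,.2),(.507,-.039,.12)]:
    print(q,(M.T@(np.array(q)-a)*1000).round(1)); a=np.array(q)
for d in [(0,-.12,0),(0,-.18,0),(0,.06,0)]: print(d,(M.T@np.array(d)*1000).round(1))
c=r.camera_info("top")
print(cv2.projectPoints(np.array([[.193,.647,.25],[.3,.4,.25],[.42,.2,.2],[.3,.4,.45]]),c["rvec"],c["tvec"],c["mtx"],None)[0].round(0).reshape(-1,2))
```

```text
(0.3, 0.4, 0.25) [-173.2 -205.4    2.8]
(0.42, 0.2, 0.2) [-172.1 -157.3   50.3]
(0.507, -0.039, 0.12) [-151.7 -204.    80.3]
(0, -0.12, 0) [ -34.3 -115.     0.2]
(0, -0.18, 0) [ -51.4 -172.5    0.3]
(0, 0.06, 0) [17.1 57.5 -0.1]
[[ 48. 343.]
 [146. 299.]
 [226. 254.]
 [114. 301.]]
```

Request:
step_arm(
  moves=[
    {"dx": -9.5, "dy": -32, "gripper": -1},
    {"dx": -9.5, "dy": -32, "gripper": -1},
    {"dx": -9.5, "dy": -32, "gripper": -1},
    {"dx": -29, "dy": -22, "gripper": -1},
    {"dx": -29, "dy": -22, "gripper": -1},
    {"dx": -29, "dy": -22, "gripper": -1},
    {"dx": -29, "dy": -22, "gripper": -1},
    {"dx": -29, "dy": -22, "gripper": -1},
    {"dx": -29, "dy": -26, "dz": 8, "gripper": -1},
    {"dx": -29, "dy": -26, "dz": 8, "gripper": -1},
    {"dx": -29, "dy": -26, "dz": 8, "gripper": -1},
    {"dx": -29, "dy": -26, "dz": 8, "gripper": -1},
    {"dx": -29, "dy": -26, "dz": 8, "gripper": -1},
    {"dx": -29, "dy": -26, "dz": 8, "gripper": -1},
    {"gripper": -1},
    {"gripper": -1},
  ],
)

```text
invalid input at $.moves[0]: expected keys rx, ry, rz, dx, dy, dz, gripper
```

Request:
step_arm(
  moves=[
    {"rx": 0, "ry": 0, "rz": 0, "dx": -9.5, "dy": -32, "dz": 0, "gripper": -1},
    {"rx": 0, "ry": 0, "rz": 0, "dx": -9.5, "dy": -32, "dz": 0, "gripper": -1},
    {"rx": 0, "ry": 0, "rz": 0, "dx": -9.5, "dy": -32, "dz": 0, "gripper": -1},
    {"rx": 0, "ry": 0, "rz": 0, "dx": -29, "dy": -22, "dz": 0, "gripper": -1},
    {"rx": 0, "ry": 0, "rz": 0, "dx": -29, "dy": -22, "dz": 0, "gripper": -1},
    {"rx": 0, "ry": 0, "rz": 0, "dx": -29, "dy": -22, "dz": 0, "gripper": -1},
    {"rx": 0, "ry": 0, "rz": 0, "dx": -29, "dy": -22, "dz": 0, "gripper": -1},
    {"rx": 0, "ry": 0, "rz": 0, "dx": -29, "dy": -22, "dz": 0, "gripper": -1},
    {"rx": 0, "ry": 0, "rz": 0, "dx": -29, "dy": -26, "dz": 8, "gripper": -1},
    {"rx": 0, "ry": 0, "rz": 0, "dx": -29, "dy": -26, "dz": 8, "gripper": -1},
    {"rx": 0, "ry": 0, "rz": 0, "dx": -29, "dy": -26, "dz": 8, "gripper": -1},
    {"rx": 0, "ry": 0, "rz": 0, "dx": -29, "dy": -26, "dz": 8, "gripper": -1},
    {"rx": 0, "ry": 0, "rz": 0, "dx": -29, "dy": -26, "dz": 8, "gripper": -1},
    {"rx": 0, "ry": 0, "rz": 0, "dx": -29, "dy": -26, "dz": 8, "gripper": -1},
    {"rx": 0, "ry": 0, "rz": 0, "dx": 0, "dy": 0, "dz": 0, "gripper": -1},
    {"rx": 0, "ry": 0, "rz": 0, "dx": 0, "dy": 0, "dz": 0, "gripper": -1},
  ],
)

```text
clock: 2.1
tcp_pos: [0.4221, 0.201, 0.2052]
orientation: [-0.453, -3.108, -0.0]
contact_force: [0.0, 0.1, 0.1]
grip_width: 0.0002
gripper_force: 0.0
```

Request:
step_arm(
  moves=[
    {"rx": 0, "ry": 0, "rz": 0, "dx": -25, "dy": -34.3, "dz": 16, "gripper": -1},
    {"rx": 0, "ry": 0, "rz": 0, "dx": -25, "dy": -34.3, "dz": 16, "gripper": -1},
    {"rx": 0, "ry": 0, "rz": 0, "dx": -25, "dy": -34.3, "dz": 16, "gripper": -1},
    {"rx": 0, "ry": 0, "rz": 0, "dx": -25, "dy": -34.3, "dz": 16, "gripper": -1},
    {"rx": 0, "ry": 0, "rz": 0, "dx": -25, "dy": -34.3, "dz": 16, "gripper": -1},
    {"rx": 0, "ry": 0, "rz": 0, "dx": -25, "dy": -34.3, "dz": 15, "gripper": -1},
    {"rx": 0, "ry": 0, "rz": 0, "dx": 0, "dy": 0, "dz": 0, "gripper": -1},
    {"rx": 0, "ry": 0, "rz": 0, "dx": 0, "dy": 0, "dz": 0, "gripper": -1},
  ],
)

```text
clock: 3.1
tcp_pos: [0.5074, -0.0378, 0.1103]
orientation: [-0.451, -3.109, -0.001]
contact_force: [-0.2, 0.9, 0.2]
grip_width: 0.0005
gripper_force: 0.0
```

Run:
```python
from h import *
s=r.grab_frame("side");t=r.grab_frame("top")
f=lambda im,x,y:cv2.resize(im[y:y+110,x:x+100],None,fx=4,fy=4,interpolation=cv2.INTER_CUBIC)
cv2.imwrite("pics/near.png",np.hstack([f(s,230,195),f(t,285,175)]))
```

```text
(no output)
```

View pics/near.png

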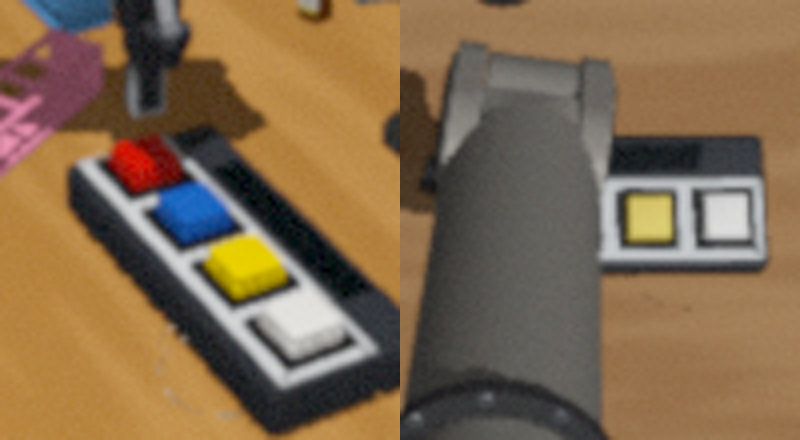

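The closed tip is straight above the red key in the side view, at about px (267,223). Pressing.

Request:
step_arm(
  moves=[
    {"rx": 0, "ry": 0, "rz": 0, "dx": 0, "dy": 0, "dz": 12, "gripper": -1},
    {"rx": 0, "ry": 0, "rz": 0, "dx": 0, "dy": 0, "dz": 12, "gripper": -1},
    {"rx": 0, "ry": 0, "rz": 0, "dx": 0, "dy": 0, "dz": 5, "gripper": -1},
    {"rx": 0, "ry": 0, "rz": 0, "dx": 0, "dy": 0, "dz": 4, "gripper": -1},
    {"rx": 0, "ry": 0, "rz": 0, "dx": 0, "dy": 0, "dz": 4, "gripper": -1},
    {"rx": 0, "ry": 0, "rz": 0, "dx": 0, "dy": 0, "dz": 2, "gripper": -1},
    {"rx": 0, "ry": 0, "rz": 0, "dx": 0, "dy": 0, "dz": 0, "gripper": -1},
    {"rx": 0, "ry": 0, "rz": 0, "dx": 0, "dy": 0, "dz": 0, "gripper": -1},
  ],
)

```text
clock: 4.2
tcp_pos: [0.5079, -0.0396, 0.0715]
orientation: [0.454, 3.108, 0.0]
contact_force: [-0.4, -0.4, 0.0]
grip_width: -0.0001
gripper_force: 0.0
```

Request:
step_arm(
  moves=[
    {"rx": 0, "ry": 0, "rz": 0, "dx": 0, "dy": 0, "dz": 1.5, "gripper": -1},
    {"rx": 0, "ry": 0, "rz": 0, "dx": 0, "dy": 0, "dz": 1.5, "gripper": -1},
    {"rx": 0, "ry": 0, "rz": 0, "dx": 0, "dy": 0, "dz": 0, "gripper": -1},
  ],
)

```text
clock: 4.58
tcp_pos: [0.508, -0.0396, 0.0699]
orientation: [0.454, 3.108, 0.002]
contact_force: [-6.4, 0.9, 20.9]
grip_width: 0.0001
gripper_force: 10.4
```

At the hard stop: tips at 48 mm with 21 N. Now white.

Request:
step_arm(
  moves=[
    {"rx": 0, "ry": 0, "rz": 0, "dx": 0, "dy": 0, "dz": -20, "gripper": -1},
    {"rx": 0, "ry": 0, "rz": 0, "dx": 0, "dy": 0, "dz": -20, "gripper": -1},
    {"rx": 0, "ry": 0, "rz": 0, "dx": -10, "dy": -34, "dz": 0, "gripper": -1},
    {"rx": 0, "ry": 0, "rz": 0, "dx": -10, "dy": -34, "dz": 0, "gripper": -1},
    {"rx": 0, "ry": 0, "rz": 0, "dx": -10, "dy": -34, "dz": 0, "gripper": -1},
    {"rx": 0, "ry": 0, "rz": 0, "dx": -10, "dy": -34, "dz": 0, "gripper": -1},
    {"rx": 0, "ry": 0, "rz": 0, "dx": -10, "dy": -34, "dz": 0, "gripper": -1},
    {"rx": 0, "ry": 0, "rz": 0, "dx": 0, "dy": 0, "dz": 0, "gripper": -1},
    {"rx": 0, "ry": 0, "rz": 0, "dx": 0, "dy": 0, "dz": 0, "gripper": -1},
  ],
)

```text
clock: 5.7
tcp_pos: [0.5067, -0.2159, 0.108]
orientation: [-0.453, -3.108, -0.001]
contact_force: [0.2, 0.5, -0.2]
grip_width: -0.0
gripper_force: 0.0
```

Run:
```python
from h import *
print(r.get_obs()["tcp_pos"])
cv2.imwrite("pics/w.png",cv2.resize(r.grab_frame("side")[195:305,230:340],None,fx=5,fy=5,interpolation=cv2.INTER_CUBIC))
```

```text
[ 0.50667735 -0.21591078  0.10804884]
```

View pics/w.png

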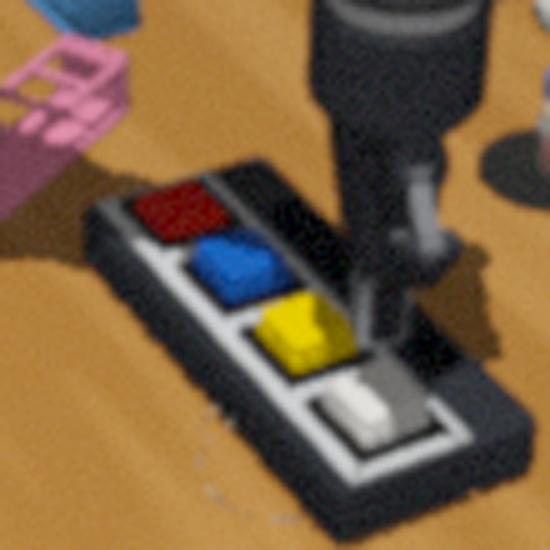

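Red is down, and the tip is above the white key. Pressing white (same depth, 40 mm).

Request:
step_arm(
  moves=[
    {"rx": 0, "ry": 0, "rz": 0, "dx": 0, "dy": -1.5, "dz": 12, "gripper": -1},
    {"rx": 0, "ry": 0, "rz": 0, "dx": 0, "dy": 0, "dz": 12, "gripper": -1},
    {"rx": 0, "ry": 0, "rz": 0, "dx": 0, "dy": 0, "dz": 5, "gripper": -1},
    {"rx": 0, "ry": 0, "rz": 0, "dx": 0, "dy": 0, "dz": 4, "gripper": -1},
    {"rx": 0, "ry": 0, "rz": 0, "dx": 0, "dy": 0, "dz": 4, "gripper": -1},
    {"rx": 0, "ry": 0, "rz": 0, "dx": 0, "dy": 0, "dz": 2, "gripper": -1},
    {"rx": 0, "ry": 0, "rz": 0, "dx": 0, "dy": 0, "dz": 1, "gripper": -1},
    {"rx": 0, "ry": 0, "rz": 0, "dx": 0, "dy": 0, "dz": 0, "gripper": -1},
    {"rx": 0, "ry": 0, "rz": 0, "dx": 0, "dy": 0, "dz": 0, "gripper": -1},
  ],
)

```text
clock: 6.88
tcp_pos: [0.5062, -0.2179, 0.0699]
orientation: [0.454, 3.108, 0.002]
contact_force: [-6.6, 3.9, 21.0]
grip_width: -0.0002
gripper_force: 10.2
```

Request:
step_arm(
  moves=[
    {"rx": 0, "ry": 0, "rz": 0, "dx": 0, "dy": 0, "dz": -20, "gripper": -1},
    {"rx": 0, "ry": 0, "rz": 0, "dx": 0, "dy": 0, "dz": -20, "gripper": -1},
    {"rx": 0, "ry": 0, "rz": 0, "dx": 0, "dy": 0, "dz": 0, "gripper": -1},
    {"rx": 0, "ry": 0, "rz": 0, "dx": 8.5, "dy": 29, "dz": 0, "gripper": -1},
    {"rx": 0, "ry": 0, "rz": 0, "dx": 8.5, "dy": 29, "dz": 0, "gripper": -1},
    {"rx": 0, "ry": 0, "rz": 0, "dx": 0, "dy": 0, "dz": 0, "gripper": -1},
    {"rx": 0, "ry": 0, "rz": 0, "dx": 0, "dy": 0, "dz": 0, "gripper": -1},
  ],
)

```text
clock: 7.75
tcp_pos: [0.5064, -0.1583, 0.1079]
orientation: [-0.454, -3.108, 0.001]
contact_force: [-1.0, -1.0, 0.2]
grip_width: 0.0001
gripper_force: 0.0
```

Request:
step_arm(
  moves=[
    {"rx": 0, "ry": 0, "rz": 0, "dx": 0, "dy": 0, "dz": 12, "gripper": -1},
    {"rx": 0, "ry": 0, "rz": 0, "dx": 0, "dy": 0, "dz": 12, "gripper": -1},
    {"rx": 0, "ry": 0, "rz": 0, "dx": 0, "dy": 0, "dz": 5, "gripper": -1},
    {"rx": 0, "ry": 0, "rz": 0, "dx": 0, "dy": 0, "dz": 4, "gripper": -1},
    {"rx": 0, "ry": 0, "rz": 0, "dx": 0, "dy": 0, "dz": 4, "gripper": -1},
    {"rx": 0, "ry": 0, "rz": 0, "dx": 0, "dy": 0, "dz": 2, "gripper": -1},
    {"rx": 0, "ry": 0, "rz": 0, "dx": 0, "dy": 0, "dz": 1, "gripper": -1},
    {"rx": 0, "ry": 0, "rz": 0, "dx": 0, "dy": 0, "dz": 0, "gripper": -1},
    {"rx": 0, "ry": 0, "rz": 0, "dx": 0, "dy": 0, "dz": 0, "gripper": -1},
  ],
)

```text
clock: 8.88
tcp_pos: [0.5064, -0.1579, 0.0699]
orientation: [0.455, 3.108, 0.001]
contact_force: [-8.3, 1.2, 21.6]
grip_width: -0.0003
gripper_force: 10.7
```

All three reached the stop. Now retreating upward and checking.

Request:
step_arm(
  moves=[
    {"rx": 0, "ry": 0, "rz": 0, "dx": 0, "dy": 0, "dz": -20, "gripper": -1},
    {"rx": 0, "ry": 0, "rz": 0, "dx": 0, "dy": 0, "dz": -30, "gripper": -1},
    {"rx": 0, "ry": 0, "rz": 0, "dx": 0, "dy": 0, "dz": -40, "gripper": -1},
    {"rx": 0, "ry": 0, "rz": 0, "dx": 0, "dy": 0, "dz": -40, "gripper": -1},
    {"rx": 0, "ry": 0, "rz": 0, "dx": 0, "dy": 0, "dz": -30, "gripper": -1},
    {"rx": 0, "ry": 0, "rz": 0, "dx": 0, "dy": 0, "dz": 0, "gripper": -1},
    {"rx": 0, "ry": 0, "rz": 0, "dx": 0, "dy": 0, "dz": 0, "gripper": -1},
    {"rx": 0, "ry": 0, "rz": 0, "dx": 0, "dy": 0, "dz": 0, "gripper": -1},
  ],
)

```text
clock: 9.88
tcp_pos: [0.506, -0.1574, 0.2271]
orientation: [-0.453, -3.107, 0.0]
contact_force: [0.1, -0.4, -0.9]
grip_width: 0.0001
gripper_force: 0.0
```

Run:
```python
from h import *
cv2.imwrite("pics/end.png",cv2.resize(r.grab_frame("side")[150:310,190:400],None,fx=3.7,fy=3.7,interpolation=cv2.INTER_CUBIC))
```

```text
(no output)
```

View pics/end.png

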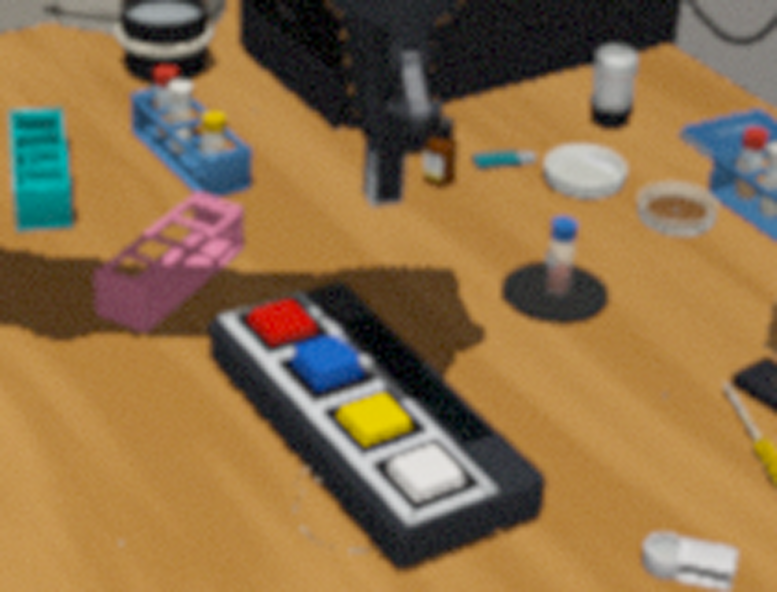

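Red, yellow and white are down, blue is up, everything else is in place, and the arm is clear.

```bash
python3 -c "
from bench import r
print(r.hand_in())"
```

```text
the job is handed in; nothing more can be done
None
```

I pressed red, white and yellow in that order, each down to its hard stop; blue (the coaster vial's key) was left up, nothing else was moved, and the job was handed in with the arm clear.

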